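# Unlatch the keeper hook and stand the bearing race in the rack

### The job

Take the steel bearing race off the drip hook and stand it on edge in the wire rack: first press the hook's sprung keeper back towards the stand's column until it snaps over and stays open, then lift the race off the hook and set it down in the rack's slot. Do not drop the race on the bench, and leave the other things on the bench where they are.

Things in the scene. Friction and masses are not known exactly. Their poses are not given: they have to be found in the camera images.
- stand: Fixed drip stand on the left, its front turned to the robot's right. Origin: on the bench, below the middle of the hook bar; x points from its front to its column, z up. Dark base 140 x 90 x 10 mm, grey column at x 85 to 115, y -40 to 0, plywood shelf with a jar on top. From the column a 12 mm bar comes forward at z 239, y -35, turns down as the hook's shank at x 0, y -35 and ends in the J hook.
- shelf_front (a point): Middle of the lower front edge of the plywood shelf: stand (-55, 0, 420) mm. The shelf (175 x 150 mm, y -75 to 75) overhangs the hook from here back, so keeper and race can only be reached from the stand's front with the tool tilted about 35 to 45 degrees from vertical, fingers pointing down and along the stand's +x, the gripper leaning out before the shelf. Axes as stand.
- hook_seat (a point): Top of the level hook bar, in its middle: stand (0, 0, 161) mm. The bar is 12 mm thick and level along y from -17 to 17 mm. The shank rises at y -35, the upturned tip at y 38 (its top at z 187): the hook's mouth is to the stand's +y (towards the robot). Axes as stand.
- keeper (a joint): Sprung keeper: steel bar 10 mm high, 82 mm long, at stand z 192 to 202, shutting the mouth from shank to tip; it turns about the shank (stand x 0, y -35). Rad: 0 shut (along +y), grows as its free end is pressed back (stand +x), 1.5 open. Over-centre spring: resists with about 2 N at the tab and returns if let go before 0.4 rad (25 mm at the tab); beyond, it snaps to 1.5 and stays.
- keeper_tab (a point): Front face of the flat upright thumb tab on the keeper, the place to press: 62 mm from the pivot, shut at stand (-3, 27, 219) mm. The tab is 34 mm wide, 6 mm thick, stand z 195 to 231. Axes: the stand's, turned about z by minus the keeper's value; press along the stand's +x. Lifting the race cannot open the keeper (only about 14 mm of play below it).
- race: The plain bearing race that hangs on the hook: a ring, outside diameter 120 mm, bore 83 mm (wall 18 mm), 20 mm thick, about 0.4 kg. Origin: centre of one of its flat faces; z along the ring's axis, into the ring. Hanging, its axis lies level, along the stand's -y, so its plane is upright, along the stand's x.
- race_center (a point): Centre of the race (middle of the bore, halfway through the thickness), axes as race. While hanging it is 42 mm below hook_seat. To come off the hook the race must rise 30 to 45 mm and then leave to the stand's +y (about 75 mm clears the tip).
- rack: Fixed wire rack for rings: dark tray 130 x 90 x 10 mm. Origin: centre of its underside; its x runs along the slot, y across. The slot, 30 mm wide, lies between two pairs of upright 8 mm wires (x -35 and 35, y -19 and 19) that flare out at the top, 74 mm above the bench. Two 12 mm cross bars (x -35 and 35, tops at z 24) carry the ring on its edge.
- rack_seat (a point): Where the race's centre comes to be when it stands in the rack: rack frame (0, 0, 74) mm. Axes as rack; the race's axis then lies along its y.
- flange: Bystander: cast grey ring 152 mm across and 22 mm high, lying flat. Origin: centre of its underside.
- sleeve: Bystander: stepped black rubber sleeve, 65 mm across, 87 mm high, standing. Origin: centre of its underside.
- pliers: Bystander: pliers with dark green handles, 189 mm long, lying. Origin: centre of the underside.
- driver: Bystander: screwdriver with a blue handle, 165 mm long, lying. Origin: centre of the underside.
- hammer: Bystander: hammer with a wooden handle, 305 mm long, lying. Origin: centre of the underside.

How it is judged:
By the outcome, as a careful person would: the job done as asked, in the order asked, and still so for the second after the job is handed in, with the robot touching nothing.
It also fails if it takes over 62 s, if anything falls off the work surface, if the arm or the gripper's body presses on something with over 40 N, if the wrist force passes 120 N, or if a joint passes its speed limit or range.

### The arm

A 7-joint arm with a two-finger parallel gripper is mounted at the origin on a cart in front of the work surface, level with it; the furniture and walls round the work are solid. World frame = base frame: x ahead of the robot, y to its left, z up, the work surface at z = 0. Lengths are in m, angles in rad, forces in N, time in s.
With the tool pointing down it reaches from about 0.425 to 0.95 m from the base axis. Payload 4.7 kg.
Tool frame: the origin (TCP) lies between the finger pads; the fingertips stand 25 mm ahead of it and the grasp point (between the pads) lies 6 mm ahead of it; z points along the fingers, y is the line along which they close (so a half turn about z gives the same grasp; the last joint's range is limited). The gripper opens to 85 mm and grips with 20 to 120 N. Pads are 22 mm wide; open, the fingers measure 114 mm over their backs; the gripper's body (76 mm by 85 mm) begins 54 mm behind the grasp point. The pads swing forward as they close: fully open they stand 13 mm farther back than shut.
Start: joints at [-1.296, 0.469, -0.049, 1.532, 0.024, 1.141, -0.082], TCP at [0.202, 0.644, 0.256] pointing down, gripper open.
Joint ranges: [-2.59, 2.59], [-0.33, 1.99], [-1.39, 1.29], [0.1, 2.45], [-1.04, 4.18], [0.21, 1.99], [-2.66, 2.66]. Speed limits (rad/s): [2.57, 2.57, 3.14, 3.14, 3.14, 3.14, 3.14].

### API

Orientations are given as a 3x3 rotation matrix whose columns are the frame's x, y, z axes.
In Python, from rig import * gives the robot as it stands. Calls block until the motion is done:
- movep(position, orientation): joint-space move of the TCP to a pose.
- move_l(position, attitude=None, feed=0.15, until_force=None): straight line of the TCP; attitude=None keeps the orientation; feed is the mean speed in m/s. With until_force (N) it stops when the force on the tool has changed by that much, and returns True; else False.
- move_joints(angles): joint-space move.
- command_gripper(opening, newtons=None): finger opening in m; newtons is the grip in N (None keeps the last); returns when the fingers have stopped.
- sleep(seconds).
- inverse_kinematics(position, orientation): joint angles nearest the present ones, or None.
- sense(): the state.
- camera(name): name is "side" or "top"; returns (picture, depth): 420x560x3 uint8, red, green, blue; 420x560 float32, m along the optical axis (not along the pixel's ray), 0 where there is no reading.
- camera_params(name): a dict with "K" (3x3 intrinsics, pixels), "position" and "rotation" of the camera in the world. Camera axes: x right, y down, z forward; pixel columns grow to the right and rows downward; lengths in m; the calibration is good to about 2 mm. A picture is of the moment at which its call begins. camera_params takes no time and is no camera call.
A pose or a line that the arm cannot do raises Unreachable and nothing moves.
- finish_job(): hands the job in; it is judged then, once.
The state is a dict: "time_s": time; "joint_pos": joint angles; "qd": joint speeds; "joint_efforts": joint torques, N m; "position": TCP position; "tcp_rot": TCP orientation; "wrist_force": force on the tool from outside, world axes, zero at the start; "ft_torque": the same for the moment, N m; "finger_gap": finger opening in m; "gripper_force": force on a finger pad.
Only numpy, scipy, OpenCV 4.12 (cv2) and the standard library are available. Lean on these libraries where they do the work, as an engineer would, in place of code of your own. Each camera call takes 0.05 s, during which the arm holds its last target. There are 200 camera calls.

## Working session

There is one attempt and no reset: what is moved stays moved. The work goes in short steps, each a Python script; the robot and the scene stay as the last script left them, time stands still between calls to the robot, and variables do not carry over. Pictures are saved under pics/ and viewed, at most 13 in all, crops included, and the job is handed in when it is done.

```bash
mkdir -p pics; ls
python3 - <<'E'
from rig import *
import cv2,numpy as np
for n in("side","top"):
    p,d=camera(n); cv2.imwrite(f"pics/{n}0.png",p[:,:,::-1]); np.save(f"{n}0.npy",d)
    c=camera_params(n); print(n,c)
s=sense();print(s)
E
```

```text
pics
side {'K': array([[413.94497825,   0.        , 285.12381986],
       [  0.        , 413.94497825, 208.95743338],
       [  0.        ,   0.        ,   1.        ]]), 'position': array([-0.40623816, -0.5690489 ,  0.82566259]), 'rotation': array([[ 0.55871693, -0.38460395,  0.73478922],
       [-0.82935784, -0.26014892,  0.49445739],
       [ 0.00098435, -0.88566491, -0.46432391]])}
top {'K': array([[402.63054136,   0.        , 274.30886384],
       [  0.        , 402.63054136, 204.06739732],
       [  0.        ,   0.        ,   1.        ]]), 'position': array([-0.14317469, -0.18691453,  1.56994307]), 'rotation': array([[ 0.36274095, -0.82736879,  0.42881219],
       [-0.9318105 , -0.32803947,  0.1553039 ],
       [ 0.01217373, -0.45590678, -0.88994427]])}
{'time_s': 0.1, 'joint_pos': array([-1.29589794,  0.46936098, -0.04861076,  1.53355076,  0.02407624,
        1.14098532, -0.08230499]), 'qd': array([-0.00213882, -0.00039628,  0.00105555, -0.00209026,  0.00096007,
       -0.00051115, -0.00064373]), 'joint_efforts': array([ 8.40905227e-05, -5.11513138e+01, -4.71304706e-02, -2.38390589e+01,
        1.07911852e-02,  4.42999954e-03, -1.83601529e-06]), 'position': array([0.20175423, 0.64365387, 0.25537626]), 'tcp_rot': array([[-9.54215389e-01,  2.99119968e-01, -4.86126640e-04],
       [ 2.99120362e-01,  9.54213963e-01, -1.65002826e-03],
       [-2.96875733e-05, -1.71989274e-03, -9.99998521e-01]]), 'wrist_force': array([-0.53998619,  0.06893161,  0.15189748]), 'ft_torque': array([ 0.05125702, -0.00374923, -0.04492059]), 'gripper_force': 0.0, 'finger_gap': 0.08532415994789154}
```

View pics/side0.png

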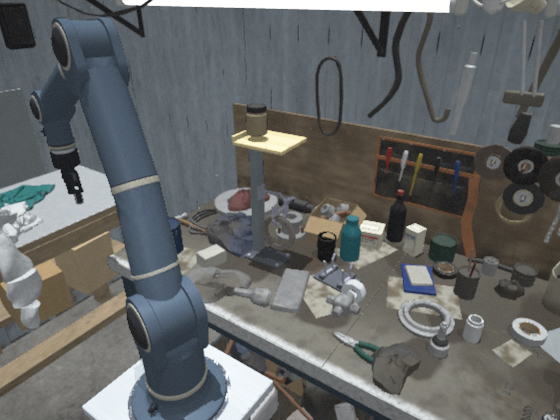

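View pics/top0.png

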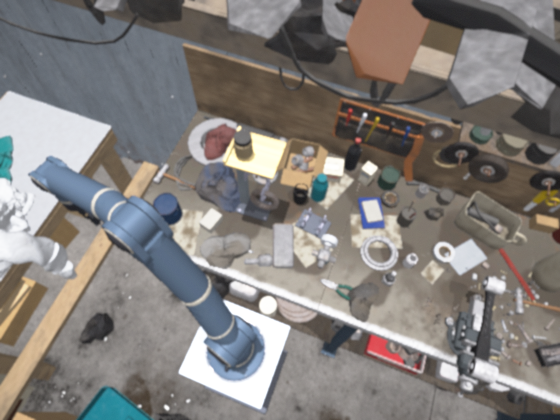

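The side view shows the stand with its shelf at about (270,140), the column at (257,200) and a ring near (288,222). The rack is probably at (330,272). I'll enlarge both views.

Run:
```python
import cv2
a=cv2.imread("pics/side0.png")[120:300,225:385]; cv2.imwrite("pics/c1.png",cv2.resize(a,None,fx=3.3,fy=3.3,interpolation=cv2.INTER_CUBIC))
a=cv2.imread("pics/top0.png")[130:270,215:375]; cv2.imwrite("pics/c2.png",cv2.resize(a,None,fx=4,fy=4,interpolation=cv2.INTER_CUBIC))
```

```text
(no output)
```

View pics/c1.png

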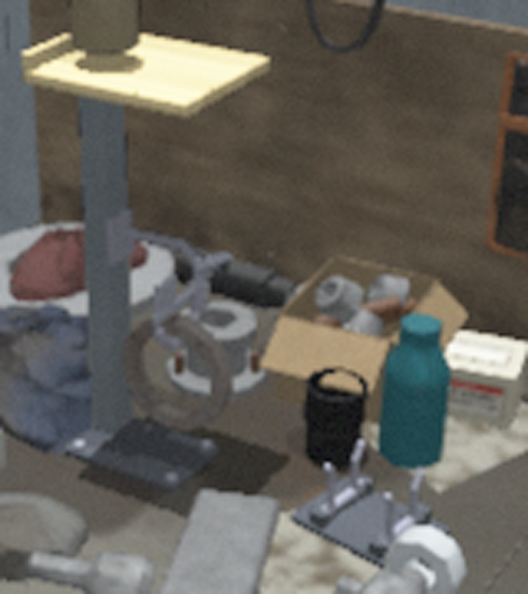

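View pics/c2.png

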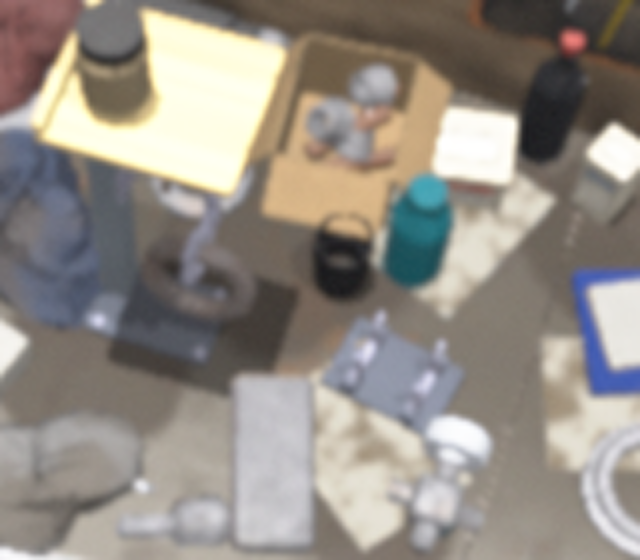

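Crops: shelf corners in the side crop are about (25,70), (150,35), (270,60) and (190,112). The race hangs at (180,372), the tab is near (205,275), the base spans (80..215, 420..490), and the rack tray is at (370,515). I'll fit these from the depth point cloud.

```bash
cat > h.py <<'E'
from rig import *
import numpy as np, cv2
def cloud(n,d):
    c=camera_params(n);K=c["K"];v,u=np.mgrid[:d.shape[0],:d.shape[1]]
    p=np.stack([(u-K[0,2])/K[0,0]*d,(v-K[1,2])/K[1,1]*d,d],-1)
    w=p@c["rotation"].T+c["position"]; w[d==0]=np.nan; return w
def proj(n,P):
    c=camera_params(n);q=(np.atleast_2d(P)-c["position"])@c["rotation"]; q=q@c["K"].T; return q[:,:2]/q[:,2:]
E
python3 - <<'E'
from h import *
for n,(r0,r1,c0,c1),tray in (("side",(120,300,225,385),(265,295,310,362)),("top",(130,270,215,375),(205,240,292,333))):
    d=np.load(n+"0.npy");w=cloud(n,d)
    s=w[r0:r1,c0:c1].reshape(-1,3); 
    z=s[:,2]; m=(z>.40)&(z<.46); h,e=np.histogram(z[m],30); print(n,"hist z",h,e[0],e[-1])
    zz=e[h.argmax()]; q=s[(abs(z-zz-.001)<.006)]
    print("shelf",q.mean(0),len(q),cv2.minAreaRect(q[:,:2].astype(np.float32)*1000), cv2.boxPoints(cv2.minAreaRect(q[:,:2].astype(np.float32)*1000)))
    t=w[tray[0]:tray[1],tray[2]:tray[3]].reshape(-1,3); 
    h,e=np.histogram(t[:,2],np.arange(-.02,.09,.004)); print("tray z",h)
    # base + race
    cx=q[:,:2].mean(0)
    near=s[np.linalg.norm(s[:,:2]-cx,axis=1)<.2]
    print("heights", np.histogram(near[:,2],np.arange(-.01,.30,.02))[0])
E
```

```text
side hist z [ 64  28  14  16  15  10  12  12  13  11   4  12  36  46  53  52  43 199
 599  50  14   8  10  10  11  14  18   5  11  17] 0.4000107510783954 0.4595083707066273
shelf [0.54891915 0.12479198 0.43606857] 931 ((561.6953735351562, 137.20867919921875), (154.35914611816406, 174.168212890625), 2.6508350372314453) [[480.5708   220.6301  ]
 [488.62598   46.64826 ]
 [642.81995   53.787262]
 [634.7648   227.7691  ]]
tray z [  0   0   0   0  20 260 341 188 205  27  60  93  28  20  17  17  34  28
  25  38  40  37  48  29   1   0   0]
heights [2577 1228 1237  402  758  292  150  141  191  190  163  172  175   88
   81]
top hist z [  3   5   7   9  14  11  36  59 111 189 276 307 231 136  67  15   9   3
   2   7  11  11  11  12  17  10   4   2   3   3] 0.4208731560634329 0.4599963516173593
shelf [0.55369539 0.12147385 0.43549848] 1388 ((561.8104248046875, 141.3121337890625), (153.21250915527344, 173.8488311767578), 2.2287471294403076) [[481.88168  225.19165 ]
 [488.64255   51.474316]
 [641.73914   57.432617]
 [634.9783   231.14995 ]]
tray z [  0   1  10  52 178 275 281 226 157  54  34  39  22  13   2   4   5   3
   5  10   6  15  22  15   4   0   0]
heights [3024  986  862  224  546  226   69   58  102  103   61   49   59   31
   21]
```

```bash
cat >> h.py <<'E'
th=np.deg2rad(92.4); RS=np.array([[np.cos(th),-np.sin(th),0],[np.sin(th),np.cos(th),0],[0,0,1]]); OS=np.array([.563,.1066,0])
def S(*p): return OS+RS@(np.array(p)/1000)
E
python3 - <<'E'
from h import *
from scipy.cluster.hierarchy import fcluster,linkage
for n,t in (("side",(245,300,305,365)),("top",(200,245,290,338))):
    img=cv2.imread(f"pics/{n}0.png").astype(int)
    w=cloud(n,np.load(n+"0.npy"))[t[0]:t[1],t[2]:t[3]];im=img[t[0]:t[1],t[2]:t[3]]
    b=(im[...,0]-im[...,2]>8)&(w[...,2]<.02)&(w[...,2]>-.005)
    k=cv2.morphologyEx(b.astype(np.uint8),cv2.MORPH_OPEN,np.ones((3,3)))>0
    q=w[k];r=cv2.minAreaRect(q[:,:2].astype(np.float32)*1000);print(n,"tray",len(q),np.nanmean(q,0),r)
    q=w[(w[...,2]>.035)&(w[...,2]<.085)]
    l=fcluster(linkage(q[:,:2]),.012,'distance')
    for i in set(l):
        if (l==i).sum()>3: print("  cl",(l==i).sum(),q[l==i].mean(0).round(4),q[l==i][:,2].max().round(3))
# overlay of stand
out=[]
a=np.linspace(0,2*np.pi,60)
for n,(x,y,W,H) in (("side",(240,125,125,165)),("top",(220,130,125,140))):
    im=cv2.resize(cv2.imread(f"pics/{n}0.png")[y:y+H,x:x+W],None,fx=3.5,fy=3.5,interpolation=cv2.INTER_CUBIC)
    def L(P,c,cl=False): cv2.polylines(im,[np.int32(((proj(n,P)-[x,y]+.5)*3.5))],cl,c,1,cv2.LINE_AA)
    for r in(60,41.5):
        for yy,c in((10,(0,0,255)),(-10,(0,160,255))): L([S(r*np.cos(t),yy,119+r*np.sin(t)) for t in a],c,True)
    L([S(-3,10,195),S(-3,44,195),S(-3,44,231),S(-3,10,231)],(0,255,0),True)
    L([S(-55,-75,420),S(-55,75,420),S(120,75,420)],(255,0,0))
    L([S(85,-40,10),S(85,0,10),S(85,0,400)],(255,0,255))
    L([S(0,-35,239),S(0,-35,161),S(0,38,161),S(0,38,187)],(255,255,0))
    out.append(np.pad(im,((0,578-im.shape[0]),(0,0),(0,0))))
cv2.imwrite("pics/ov.png",np.hstack(out)[:, :800])
E
```

```text
side tray 319 [ 0.58498409 -0.0926987   0.01197617] ((616.7618408203125, -97.56790161132812), (91.53722381591797, 159.49044799804688), 80.57234191894531)
  cl 294 [ 0.5112 -0.1963  0.0577] 0.075
  cl 147 [ 0.4513 -0.1797  0.0569] 0.065
  cl 32 [ 0.5961 -0.1442  0.0571] 0.078
  cl 27 [ 0.5544 -0.1383  0.0549] 0.078
  cl 171 [ 0.6978 -0.0917  0.053 ] 0.075
  cl 132 [ 0.6556 -0.0239  0.0532] 0.074
  cl 15 [ 0.5183 -0.0278  0.0365] 0.039
  cl 25 [ 0.5646 -0.0692  0.0572] 0.077
  cl 29 [ 0.6072 -0.0753  0.0592] 0.078
top tray 391 [ 0.58131081 -0.10428661  0.0111543 ] ((582.5773315429688, -102.91531372070312), (128.06358337402344, 87.1419677734375), 83.1810073852539)
  cl 13 [ 0.5946 -0.1401  0.0587] 0.075
  cl 7 [ 0.5526 -0.1342  0.0606] 0.073
  cl 127 [ 0.5146 -0.1868  0.0619] 0.078
  cl 13 [ 0.6474 -0.0182  0.0477] 0.059
  cl 4 [ 0.4707 -0.0424  0.0383] 0.04
  cl 14 [ 0.5079 -0.0264  0.0381] 0.046
  cl 14 [ 0.6056 -0.0708  0.0593] 0.078
  cl 8 [ 0.5606 -0.0655  0.0597] 0.075
```

View pics/ov.png

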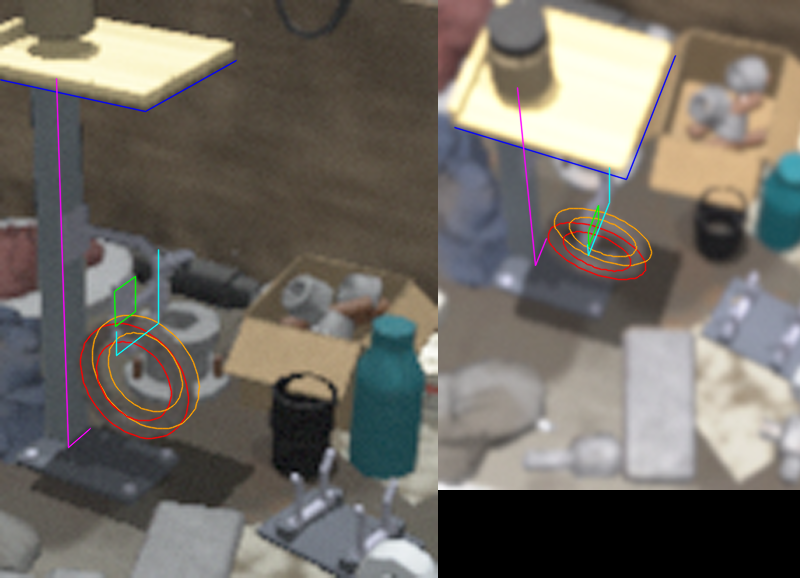

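Run:
```python
from h import *
n="side";x,y,W,H=255,180,66,75;f=6
im=cv2.resize(cv2.imread(f"pics/{n}0.png")[y:y+H,x:x+W],None,fx=f,fy=f,interpolation=cv2.INTER_CUBIC);raw=im.copy()
a=np.linspace(0,2*np.pi,60)
def L(P,c,cl=False): cv2.polylines(im,[np.int32(((proj(n,P)-[x,y]+.5)*f))],cl,c,1,cv2.LINE_AA)
for r in(60,41.5):
    for yy,c in((10,(0,0,255)),(-10,(0,160,255))): L([S(r*np.cos(t),yy,119+r*np.sin(t)) for t in a],c,True)
L([S(-3,10,195),S(-3,44,195),S(-3,44,231),S(-3,10,231)],(0,255,0),True)
L([S(85,-35,239),S(0,-35,239),S(0,-35,161),S(0,38,161),S(0,38,187)],(255,255,0))
cv2.imwrite("pics/ov2.png",np.hstack([raw,im]))
w=cloud(n,np.load("side0.npy"))
s=w[180:255,255:321].reshape(-1,3);q=(s-OS)@RS*1000
m=(abs(q[:,0])<75)&(abs(q[:,1])<60)&(q[:,2]>40)&(q[:,2]<180)
p=q[m];print(len(p)); 
for lo in range(40,240,20):
    k=(abs(q[:,0])<80)&(abs(q[:,1])<70)&(q[:,2]>lo)&(q[:,2]<lo+20); 
    if k.sum(): print(lo,k.sum(),np.percentile(q[k],[2,50,98],axis=0).round(0).tolist())
```

```text
566
60 91 [[-35.0, -4.0, 64.0], [3.0, 14.0, 75.0], [35.0, 19.0, 80.0]]
80 94 [[-51.0, -5.0, 81.0], [27.0, 12.0, 88.0], [50.0, 20.0, 99.0]]
100 68 [[-58.0, -5.0, 101.0], [-42.0, 11.0, 109.0], [58.0, 17.0, 119.0]]
120 75 [[-58.0, -8.0, 120.0], [-43.0, 9.0, 128.0], [60.0, 16.0, 140.0]]
140 92 [[-55.0, -10.0, 140.0], [-37.0, 9.0, 153.0], [53.0, 17.0, 160.0]]
160 146 [[-42.0, -31.0, 161.0], [-6.0, 7.0, 170.0], [38.0, 38.0, 179.0]]
180 66 [[-13.0, -43.0, 180.0], [-3.0, -1.0, 188.0], [8.0, 43.0, 199.0]]
200 103 [[-15.0, -68.0, 201.0], [-3.0, -12.0, 208.0], [8.0, 43.0, 219.0]]
220 125 [[-17.0, -68.0, 220.0], [-1.0, -30.0, 228.0], [80.0, 40.0, 239.0]]
```

View pics/ov2.png

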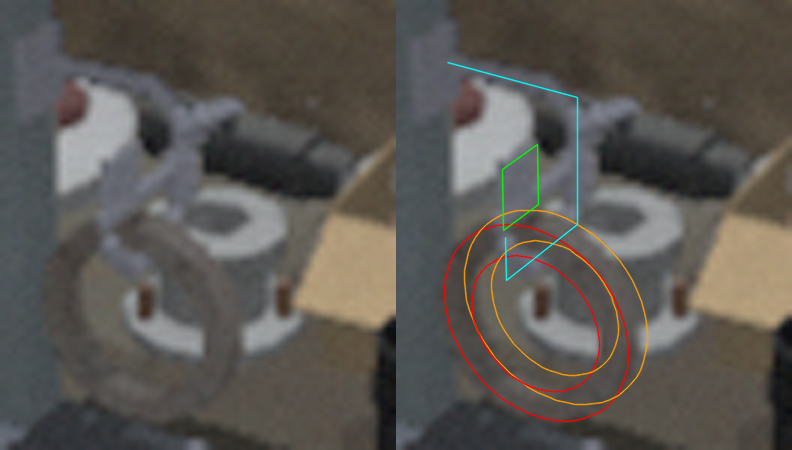

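The overlay matches the picture: ring, tab, hook and column agree within about 2 mm. The four wire clusters and the tray fit put the rack at about (0.5815, -0.1035) with yaw 82°. Next I'll set up the poses and check IK.

```bash
cat >> h.py <<'E'
def att(yaw=th,tilt=45,flip=1):
    t=np.deg2rad(tilt);R=np.array([[np.cos(yaw),-np.sin(yaw),0],[np.sin(yaw),np.cos(yaw),0],[0,0,1]])
    z=R@[np.sin(t),0,-np.cos(t)]; y=R@[0,flip,0.]; return np.c_[np.cross(y,z),y,z]
yr=np.deg2rad(82);RR=np.array([[np.cos(yr),-np.sin(yr),0],[np.sin(yr),np.cos(yr),0],[0,0,1]]);OR=np.array([.5815,-.1035,0])
def Rk(*p): return OR+RR@(np.array(p)/1000)
def tipS(A,*p): return S(*p)-A[:,2]*.025     # TCP for fingertip centre at stand point
def ringTCP(c,A): return c-A[:,2]*(.051+.006)  # TCP to hold ring with centre c (world)
E
python3 - <<'E'
from h import *
np.set_printoptions(precision=2,suppress=True)
D=sense()["tcp_rot"]
for z in(.45,.5,.55,.6): print("up",z,inverse_kinematics([.13,.415,z],D),inverse_kinematics([.15,.48,z],D))
for f in(1,-1):
    A=att(flip=f);B=att(yr,flip=f)
    for nm,p,M in(("pre",tipS(A,-60,27,215),A),("press",tipS(A,35,13,215),A),("pregr",ringTCP(S(0,0,119),A)-A[:,2]*.09,A),("gr",ringTCP(S(0,0,119),A),A),("lift",ringTCP(S(0,0,157),A),A),("out",ringTCP(S(0,95,157),A),A),("rk",ringTCP(Rk(0,0,160),B),B),("rkd",ringTCP(Rk(0,0,74),B),B)):
        print(f,nm,p,inverse_kinematics(p,M))
E
```

```text
up 0.45 [-1.29 -0.05 -0.07  1.75 -0.    1.44 -0.09] [-1.29  0.07 -0.06  1.63  0.    1.45 -0.09]
up 0.5 [-1.29 -0.06 -0.07  1.65 -0.    1.55 -0.09] [-1.3   0.07 -0.06  1.53  0.    1.55 -0.09]
up 0.55 [-1.3  -0.05 -0.06  1.54 -0.    1.66 -0.09] [-1.3   0.07 -0.06  1.42  0.    1.66 -0.09]
up 0.6 [-1.3  -0.04 -0.06  1.42 -0.    1.77 -0.09] [-1.3   0.08 -0.05  1.29  0.    1.77 -0.09]
1 pre [0.54 0.03 0.23] [-0.31  0.5   0.72  1.92 -1.01  1.46 -2.22]
1 press [0.55 0.12 0.23] [-0.2   0.42  0.33  1.93 -0.99  1.23 -2.43]
1 pregr [0.57 0.   0.22] [-0.25  0.57  0.72  1.84 -1.03  1.5  -2.2 ]
1 gr [0.56 0.07 0.16] [-0.09  0.56  0.33  1.91 -1.01  1.23 -2.25]
1 lift [0.56 0.07 0.2 ] [-0.23  0.53  0.53  1.9  -1.04  1.33 -2.27]
1 out [0.47 0.06 0.2 ] [-0.23  0.4   0.53  2.11 -1.    1.26 -2.19]
1 rk [ 0.58 -0.14  0.2 ] [ 0.12  0.61  0.53  1.76 -0.97  1.46 -2.22]
1 rkd [ 0.58 -0.14  0.11] [ 0.26  0.69  0.33  1.79 -0.96  1.3  -2.15]
-1 pre [0.54 0.03 0.23] [-0.31  0.5   0.73  1.92 -1.02  1.46  0.92]
-1 press [0.55 0.12 0.23] [-0.33  0.44  0.51  1.93 -1.04  1.28  0.76]
-1 pregr [0.57 0.   0.22] [-0.25  0.57  0.71  1.84 -1.03  1.5   0.94]
-1 gr [0.56 0.07 0.16] [-0.09  0.56  0.33  1.91 -1.01  1.23  0.89]
-1 lift [0.56 0.07 0.2 ] [-0.23  0.53  0.53  1.9  -1.04  1.33  0.87]
-1 out [0.47 0.06 0.2 ] [-0.31  0.42  0.64  2.11 -1.02  1.3   0.98]
-1 rk [ 0.58 -0.14  0.2 ] [ 0.12  0.61  0.53  1.76 -0.97  1.46  0.92]
-1 rkd [ 0.58 -0.14  0.11] [ 0.26  0.69  0.33  1.79 -0.96  1.3   0.99]
```

Run:
```python
from h import *
np.set_printoptions(precision=3,suppress=True)
D=sense()["tcp_rot"]
command_gripper(0.0,60)
movep([.13,.415,.58],D)
q=sense()["joint_pos"].copy();q[0]=.3;move_joints(q)
A=att(flip=-1)
movep(tipS(A,-150,27,290),A); print(sense()["joint_pos"],sense()["position"],tipS(A,-150,27,290),sense()["time_s"])
move_l(tipS(A,-45,27,215),feed=.15); s=sense();print(s["joint_pos"],s["wrist_force"],s["position"]-tipS(A,-45,27,215),s["time_s"])
for n in("side",):
    p,d=camera(n); cv2.imwrite("pics/pre.png",cv2.resize(p[120:270,180:380,::-1],None,fx=4,fy=4,interpolation=cv2.INTER_CUBIC))
```

```text
[ 0.343  0.388  0.038  1.731 -0.721  1.452  0.675] [ 0.544 -0.062  0.309] [ 0.543 -0.062  0.308] 5.7667
[ 0.229  0.412 -0.031  1.894 -0.811  1.207  0.689] [ 0.282 -0.953  0.415] [ 0.001 -0.001  0.001] 6.775
```

View pics/pre.png

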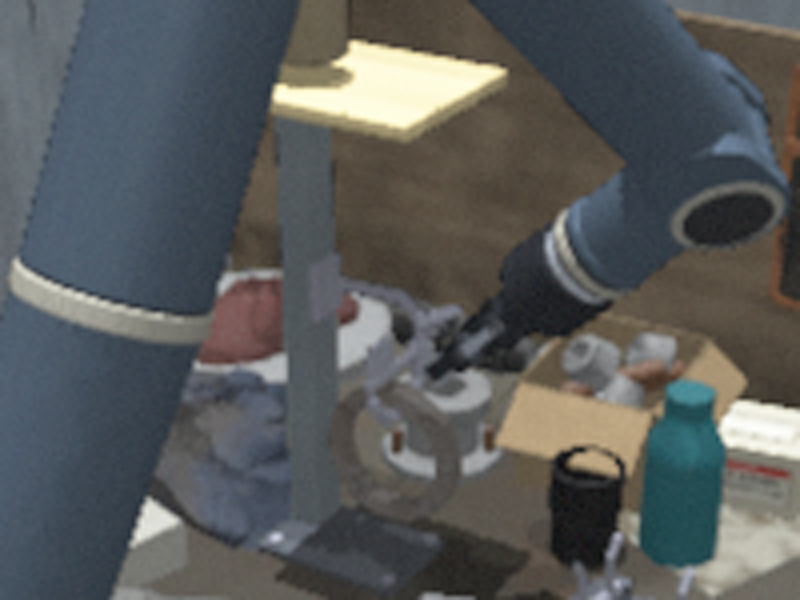

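The fingers are shut just in front of the tab at crop pixel (432,372), well clear of the shelf. Pressing now.

Run:
```python
from h import *
np.set_printoptions(precision=2,suppress=True)
A=att(flip=-1)
for p in((-5,27,215),(10,24,215),(22,20,215),(34,13,215)):
    r=move_l(tipS(A,*p),feed=.08,until_force=25); s=sense();print(p,r,s["wrist_force"],s["time_s"])
    if r: break
move_l(tipS(A,-60,13,215),feed=.2)
move_l(tipS(A,-110,13,260),feed=.2)
p,d=camera("side"); np.save("s1.npy",d)
cv2.imwrite("pics/op.png",cv2.resize(p[180:255,245:325,::-1],None,fx=7,fy=7,interpolation=cv2.INTER_CUBIC))
print(proj("side",[S(0,-68,197),S(-33,-35,197),S(0,-35,239)])-[245,180],sense()["time_s"])
```

```text
(-5, 27, 215) False [-1.17 -2.41  1.14] 7.475
(10, 24, 215) False [ 0.23 -0.93  0.49] 7.8167
(22, 20, 215) False [-0.57  0.21 -0.58] 8.125
(34, 13, 215) False [-0.62  0.11 -0.02] 8.45
[[44.94 23.41]
 [48.41 29.71]
 [39.79 15.79]] 9.6
```

View pics/op.png

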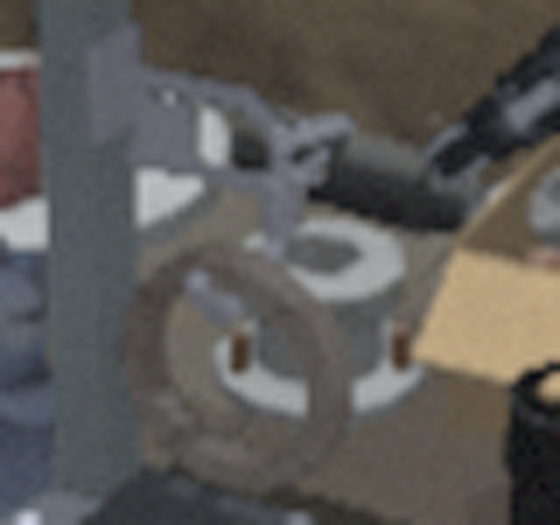

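The keeper has snapped open: its tab is now back at crop (165,130), by the column. The race hangs unchanged, centred near (238,367). Grasp next.

Run:
```python
from h import *
np.set_printoptions(precision=3,suppress=True)
A=att(flip=-1); G=ringTCP(S(0,2,119),A)
command_gripper(.05,60)
movep(G-A[:,2]*.09,A)
print(move_l(G,feed=.12,until_force=12)); s=sense();print(s["position"]-G,s["wrist_force"])
command_gripper(.0,60); s=sense();print(s["finger_gap"],s["gripper_force"],s["wrist_force"],s["time_s"])
p,d=camera("side")
cv2.imwrite("pics/gr.png",cv2.resize(p[170:265,245:345,::-1],None,fx=6,fy=6,interpolation=cv2.INTER_CUBIC))
```

```text
False
[ 0.001 -0.001  0.001] [ 0.791 -1.193 -0.219]
0.018590797351872114 60.53898023710588 [ 1.553 -0.32   0.253] 11.7583
```

View pics/gr.png

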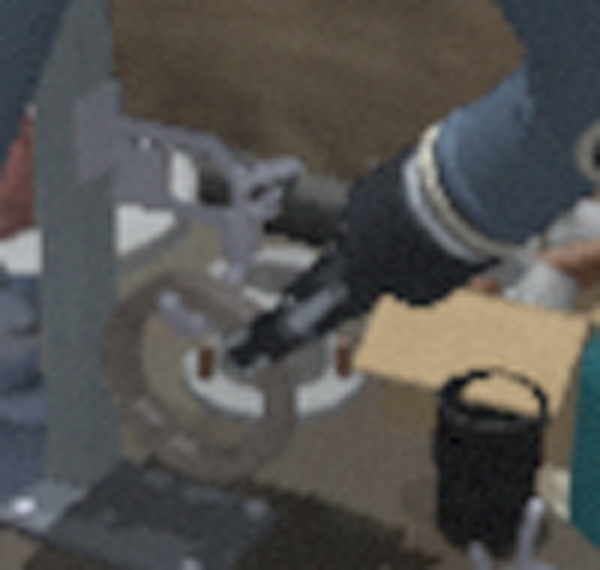

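Gripped, with a gap of 18.6 mm at 60 N. Now lifting it and taking it out.

Run:
```python
from h import *
np.set_printoptions(precision=3,suppress=True)
A=att(flip=-1)
def st(t): s=sense();print(t,s["wrist_force"],s["finger_gap"],s["position"],s["time_s"])
r=move_l(ringTCP(S(0,2,156),A),feed=.06,until_force=20);st(r)
if not r:
    r=move_l(ringTCP(S(0,100,156),A),feed=.1,until_force=15);st(r)
    if not r:
        move_l(ringTCP(S(0,110,180),A),feed=.15);st("out")
        B=att(yr,flip=-1)
        print(inverse_kinematics(ringTCP(Rk(0,0,165),B),B))
        P=ringTCP(Rk(0,40,185),B)
        try: move_l(P,B,feed=.12)
        except Unreachable as e: print(e)
        st("rk")
        p,d=camera("side");np.save("s2.npy",d);cv2.imwrite("pics/rk_full.png",p[:,:,::-1])
        cv2.imwrite("pics/rk.png",cv2.resize(p[190:310,265:405,::-1],None,fx=5,fy=5,interpolation=cv2.INTER_CUBIC))
```

```text
False [-0.295 -0.259 -4.942] 0.018772335187291864 [0.562 0.066 0.196] 12.575
False [ 0.583  0.934 -3.278] 0.018532177165556156 [0.466 0.062 0.196] 13.7083
out [ 0.488  0.342 -3.288] 0.0187565125483612 [0.455 0.062 0.221] 14.0333
[ 0.421  0.553  0.097  1.736 -0.802  1.317  0.772]
rk [-0.589 -1.088 -3.358] 0.018318212348721365 [ 0.536 -0.137  0.225] 15.9833
```

View pics/rk.png

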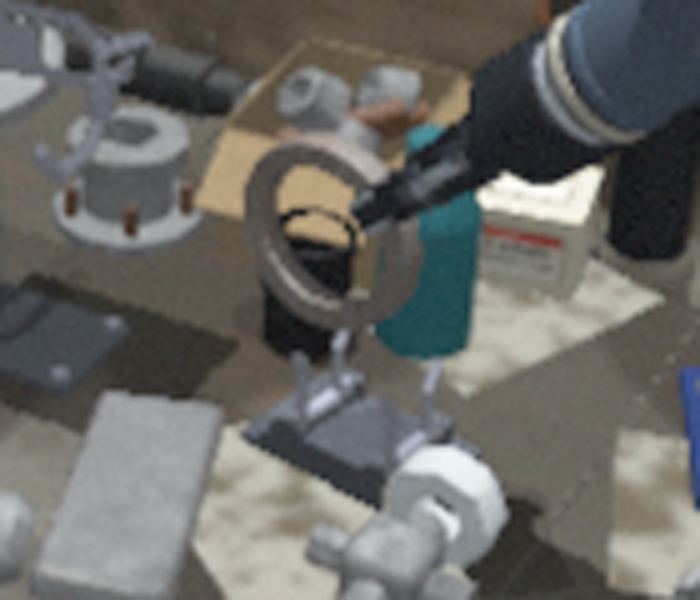

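The race is off the hook and upright in front of the rack. I'll measure where it really sits in the rack frame, and check the clearance to the bottle.

Run:
```python
from h import *
np.set_printoptions(precision=1,suppress=True)
w=cloud("side",np.load("s2.npy"));q=((w-OR)@RR*1000)[215:262,310:352].reshape(-1,3)
m=(abs(q[:,1]-40)<25)&(q[:,2]>118)&(q[:,2]<250)&(abs(q[:,0])<75)
p=q[m];r=np.hypot(p[:,0],p[:,2]-185);k=(r<68)&(r>33);p=p[k]
fr=p[abs(p[:,1]-np.median(p[:,1]))<12]
print(len(p),np.percentile(p,[2,50,98],axis=0))
f=p[p[:,0]<25]; print("left/bottom: minx,minz",np.percentile(f[:,0],1),np.percentile(f[:,2],1))
c=np.linalg.lstsq(np.c_[f[:,0],f[:,2],np.ones(len(f))],f[:,1],rcond=None)[0];print("face slope dy/dx,dy/dz",c[:2]*57.3,c[2]+c[1]*185)
w0=cloud("top",np.load("top0.npy"))[165:215,300:345].reshape(-1,3)*1000
b=w0[(w0[:,2]>100)&(w0[:,2]<260)];print("bottle",np.percentile(b,[2,50,98],axis=0))
```

```text
669 [[-55.3  31.7 131.6]
 [ -1.2  48.8 188.5]
 [ 57.4  61.6 244.1]]
left/bottom: minx,minz -56.38890626999707 128.83718256657016
face slope dy/dx,dy/dz [-1.6 -1. ] 46.95546072971284
bottle [[ 688.8 -106.   100.3]
 [ 721.8  -61.2  115.1]
 [ 798.2   23.8  164.4]]
```

The ring is where expected to within about 2 mm, and the bottle is clear. Lowering it into the slot.

Run:
```python
from h import *
np.set_printoptions(precision=3,suppress=True)
B=att(yr,flip=-1)
def st(t): s=sense();print(t,s["wrist_force"],s["finger_gap"],s["position"]-ringTCP(Rk(0,0,74),B),s["time_s"])
move_l(ringTCP(Rk(0,1,160),B),feed=.1);st("above")
r=move_l(ringTCP(Rk(0,1,82),B),feed=.06,until_force=6);st(r)
if not r: r=move_l(ringTCP(Rk(0,1,68),B),feed=.02,until_force=5);st(r)
p,d=camera("side");np.save("s3.npy",d)
cv2.imwrite("pics/in.png",cv2.resize(p[205:305,275:395,::-1],None,fx=5,fy=5,interpolation=cv2.INTER_CUBIC))
```

```text
above [ 0.223  0.428 -3.341] 0.018475231010185014 [-0.001  0.     0.086] 16.65
False [ 0.202  0.813 -3.012] 0.018431069116901302 [-0.001  0.     0.008] 18.1
True [ 0.04  -2.821  3.053] 0.018532543142977816 [-0.001 -0.001  0.004] 18.475
```

View pics/in.png

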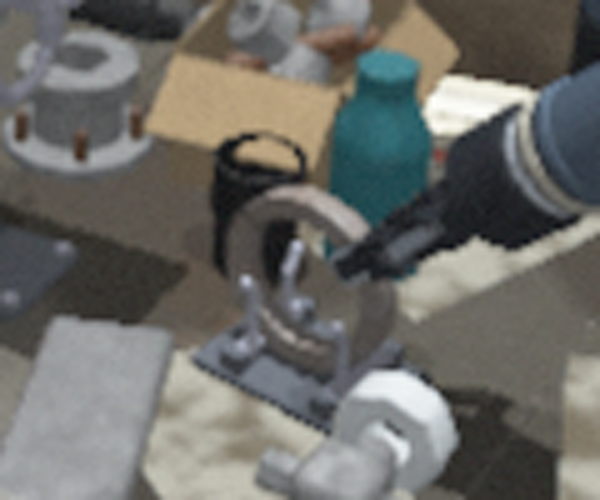

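The race is between the wires and touching a cross bar 4 mm high, with a reaction along -y. I'll ease it back 2 mm along the slot, settle it, and release.

Run:
```python
from h import *
np.set_printoptions(precision=3,suppress=True)
B=att(yr,flip=-1)
def st(t): s=sense();print(t,s["wrist_force"],s["finger_gap"],s["position"]-ringTCP(Rk(0,0,74),B),s["time_s"])
move_l(ringTCP(Rk(-2.5,1,78),B),feed=.02);st("shift")
r=move_l(ringTCP(Rk(-2.5,1,69),B),feed=.02,until_force=8);st(r)
command_gripper(.045);st("open");sleep(.5)
P=sense()["position"];move_l(P-B[:,2]*.12,feed=.1);st("back")
p,d=camera("side");np.save("s4.npy",d)
cv2.imwrite("pics/fin.png",cv2.resize(p[170:310,245:405,::-1],None,fx=4,fy=4,interpolation=cv2.INTER_CUBIC))
w=cloud("side",d);q=((w-OR)@RR*1000)[205:305,275:395].reshape(-1,3)
m=(abs(q[:,1])<25)&(q[:,2]>78)&(q[:,2]<145)&(abs(q[:,0])<70);print(np.percentile(q[m],[1,50,99],axis=0))
```

```text
shift [-0.5   -1.48  -2.556] 0.01885579957535678 [-0.002 -0.003  0.003] 18.8
True [ 0.299 -1.824  2.053] 0.018132223581420002 [-0.002 -0.004  0.002] 19.05
open [ 0.091  0.434 -0.446] 0.044865963176693655 [-0.002 -0.004  0.001] 19.425
back [0.742 0.363 0.756] 0.0450496244643556 [-0.014 -0.087  0.086] 21.275
[[-60.918  -4.936  79.057]
 [-20.018  11.236 117.42 ]
 [ 53.485  16.672 136.888]]
```

View pics/fin.png

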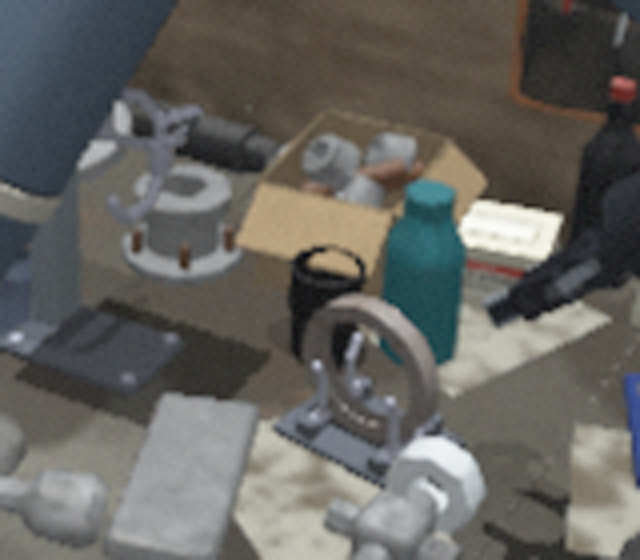

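The race stands upright in the slot at crop (370,370), with its top at about 135 mm. The gripper is clear and the hook is empty. Handing in.

```bash
python3 -c "
from rig import *
print(finish_job())"
```

```text
the job is handed in; nothing more can be done
None
```

The job is handed in: I snapped the keeper open, lifted the race off the hook and stood it on edge in the rack slot. It took about 21 s of robot time; the race wasn't dropped, and I saw no sign of the other things being moved, though I didn't measure them.

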